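# Pop open the two low topping bins at the snack counter

## Robot

A 7-joint arm with a two-finger parallel gripper is mounted at the origin on the work surface. World frame = base frame: x ahead of the robot, y to its left, z up, the work surface at z = 0. Lengths are in m, angles in rad, forces in N, time in s.
With the tool pointing down it reaches from about 0.35 to 0.9 m from the base axis. Payload 19.9 kg.
Tool frame: the origin (TCP) lies midway between the tips of the shut fingers; the grasp point (between the pads) lies bot.hold_point_z behind it (bot.hold_point_z is the distance from the TCP to the grasp point, in m); x points along the fingers, y is the direction in which the jaws open and shut, and the axes are right-handed (so a half turn about x gives the same grasp; the last joint's range is limited). The gripper opens to 94 mm and grips with 3 to 60 N. Pads are 16 mm wide; open, the fingers measure 119 mm over their backs; the gripper's body (75 mm by 177 mm) begins 78 mm behind the grasp point.
Start: joints at [-1.214, 0.417, -0.01, 1.614, 0.005, 1.111, -0.053], TCP at [0.243, 0.576, 0.205] pointing down, gripper open.
Joint ranges: [-2.81, 2.81], [-0.39, 2.02], [-1.27, 1.25], [0.06, 2.57], [-1.19, 4.33], [0.19, 2], [-2.82, 2.82]. Speed limits (rad/s): [1.89, 1.89, 2.39, 2.39, 3.01, 3.01, 3.01].

## Interface

Orientations are given as a unit quaternion [w, x, y, z].
In Python, from workcell import get_state, snapshot, close_job, bot gives the robot as it stands.
- The arm moves only by the shell command python3 -m crank 'ROWS' [FORCE]. ROWS is JSON, a list of rows, each a list of 3 entries, a list of its own where there are three numbers: the finger opening in mm, from 0 to 94, then the shift along the tool's x, y, z in units of 40 mm (1.0 is 40 mm), then the turn, a rotation vector about the tool's x, y, z in units of 6 degrees (1.0 is 6 degrees). A call has exactly 8 rows; each row shifts and turns the commanded pose from where the row before left it, along the tool's axes as they then stand; what a row does not reach is not made up. A row lasts 1/12 s, in which the tool goes at most 41.7 mm and 7.16 degrees, less where a joint would pass 70% of its speed; a pose out of reach is approached as far as the arm can. A call is refused whole if a number of a shift passes 1 or a number of a turn 1, either way. A call with a gripper value outside its range is refused whole. The fingers move at their own pace and stop on an object; FORCE is the grip in N (left out, the last holds). Time passes only in rows, so rows that do not move let the fingers close, or fill a call up. It gives the time, the measured TCP pose, the force and the opening at its end, in the units of the state.
- get_state(): the state, without advancing time (a new reading comes with each control period).
- snapshot(name): name is "scene" or "side" or "wrist"; returns a dict with "img" (420x560x3 uint8, blue, green, red), "z_map" (420x560 float32, m along the optical axis (not along the pixel's ray), 0 where there is no reading), "intrinsics" (3x3 intrinsics, pixels), "k1" (the pictures are not rectified: a ray, as slopes to the right and down, at radius r is drawn at 1 + k1 r^2 times it, then the intrinsics apply), "extrinsics" (4x4, takes a point from camera to world coordinates); the wrist camera has in their place "mount" (4x4, takes a point from camera to tool coordinates, whose origin is the TCP and whose axes are the tool frame's). Camera axes: x right, y down, z forward; pixel columns grow to the right and rows downward; lengths in m; the calibration is good to about 2 mm. A picture is of the moment at which its call begins: read the wrist's pose just before it.
- close_job(): hands the job in, once; it reports no verdict.
The state is a dict: "clock": time; "joints": joint angles; "qvel": joint speeds; "effort": joint torques, N m; "position": TCP position; "orientation": TCP orientation; "ft_force": force on the tool from outside, world axes, zero at the start; "wrist_torque": the same for the moment, N m; "opening": opening from 0.0 (shut) to 1.0 (fully open).
Only numpy, scipy, OpenCV 4.12 (cv2) and the standard library are available. Lean on these libraries where they do the work, as an engineer would, in place of code of your own. Each camera call takes 0.05 s, during which the arm holds its last target.

## Task

Three steel bins with push-to-open lids stand on the snack counter, one taller than the other two. Press the round pad on the lid of each low bin down with the fingertips until its catch lets go, and let both lids spring up ajar. Leave the tall bin shut, and do not lift or disturb the jar, the cup and the dish standing around.

Things in the scene. Friction and masses are not known exactly. Their poses are not given: they have to be found in the camera images.
- bin_low1: one of two identical low bins: open steel box 140 mm (x) by 120 mm (y) by 80 mm high, fixed to the counter, walls 5 mm, closed by a black lid set flush inside the rim; origin at the centre of its underside, z up. The lid's hinge runs along y near the +x rim (63 mm from the origin); the catch and pad are at the -x end
- bin_low2: the other low bin, same as bin_low1
- bin_tall: the tall bin, same footprint and lid but 120 mm high; must stay shut
- pad_low1 (a point): centre of the top face of the press pad on bin_low1's lid: a steel disc 30 mm across that stands 8 mm above lid and rim, 41 mm towards -x from the bin's centre line, 104 mm from the hinge. When shut its top is 88 mm above the counter. It moves with the lid
- pad_low2 (a point): the same point of bin_low2
- pad_tall (a point): the same point of bin_tall, 128 mm above the counter when shut
- lid_low1 (a joint): lid angle of bin_low1, rad (noisy by about 0.01): 0 shut, grows as it opens, stop at 0.5 (free edge 60 mm up). About 5 N on the pad presses it below 0, to a hard stop at -0.045 (4.7 mm down); the catch lets go about 3.5 mm down, so press to the stop, then back off: a weak spring (1 N at the pad) swings the lid up to 0.5 after the finger and holds it there. It does not latch again
- lid_low2 (a joint): the same for bin_low2
- lid_tall (a joint): the same for bin_tall; must stay at 0
- shaker_mid (a point): bystander: loose glass jar with steel cap, 56 mm across, 95 mm high; point at its centre, half-way up
- cup_mid (a point): bystander: loose white plastic cup, 74 mm across the rim, 90 mm high; point at its centre, half-way up
- dish_mid (a point): bystander: loose white ceramic dish, 100 mm across, 40 mm high; point at its centre, half-way up
Things that resemble listed ones, but are neither listed nor needed, are in the scene too. Leave any yellow look-alike of the bin_low2 alone.

How it is judged:
By the outcome, as a careful person would: the job done as asked, in the order asked, and still so for the second after the job is handed in, with the robot touching nothing.
It also fails if it takes over 45 s, if anything falls off the work surface, if the arm or the gripper's body presses on something with over 40 N, if the wrist force passes 120 N, or if a joint passes its speed limit or range.

## Working session

There is one attempt and no reset: what is moved stays moved. The work goes in short steps, Python scripts to look and compute and a shell command to move; the robot and the scene stay as the last step left them, time stands still between calls to the robot, and variables do not carry over. Pictures are saved under pics/ and viewed, and the job is handed in when it is done.

```bash
ls; mkdir -p pics; python3 - <<'E'
from workcell import get_state, snapshot, bot
import cv2
s=get_state(); print(s); print(bot.hold_point_z)
for n in ("scene","side"):
    d=snapshot(n); cv2.imwrite(f"pics/{n}0.png",d["img"]); print(n,d["intrinsics"],d["k1"],d["extrinsics"])
print(get_state()["clock"])
E
```

```text
pics
{'clock': 0.0, 'joints': array([-1.21354972,  0.41799959, -0.01030554,  1.61415559,  0.00474015,
        1.11067321, -0.0529878 ]), 'qvel': array([-0.00165959, -0.00012773, -0.00029244, -0.00084931, -0.00069253,
        0.00024288, -0.00013587]), 'effort': array([ 8.58800413e-04, -8.51246595e+01,  6.39134981e-01, -4.25996304e+01,
       -4.87822748e-02,  1.84805738e-02,  6.22164839e-05]), 'position': array([0.24254474, 0.5756244 , 0.2048171 ]), 'orientation': array([ 0.6930613 ,  0.13960504,  0.69314337, -0.140459  ]), 'ft_force': array([ 0.05444915,  0.70033022, -0.30974478]), 'wrist_torque': array([ 0.02237574,  0.00897882, -0.04123758]), 'opening': 0.9973057311048951}
0.0188
scene [[409.8126561    0.         270.91382551]
 [  0.         409.8126561  214.16602834]
 [  0.           0.           1.        ]] -0.013074185822487995 [[-0.91897822  0.27309379 -0.28442717  0.91366672]
 [ 0.39377997  0.67295036 -0.62615905  0.59215231]
 [ 0.02040522 -0.68742825 -0.72596558  0.80882872]
 [ 0.          0.          0.          1.        ]]
side [[443.34674079   0.         280.01022495]
 [  0.         443.34674079 211.32024529]
 [  0.           0.           1.        ]] -0.08695124703280953 [[ 0.98322804 -0.12560032  0.13223912  0.46083939]
 [-0.18154174 -0.60455157  0.77560299 -0.99054174]
 [-0.01747061 -0.78660153 -0.61721375  0.87684392]
 [ 0.          0.          0.          1.        ]]
0.1
```

View pics/scene0.png

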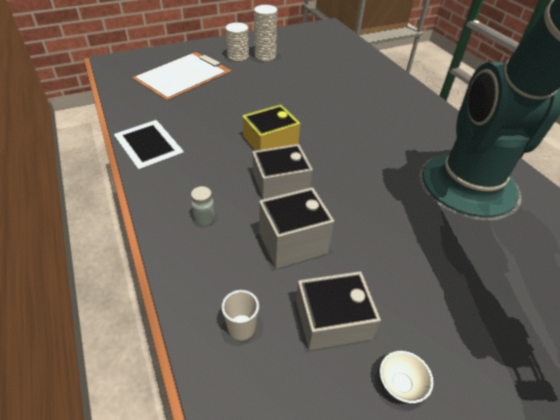

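View pics/side0.png

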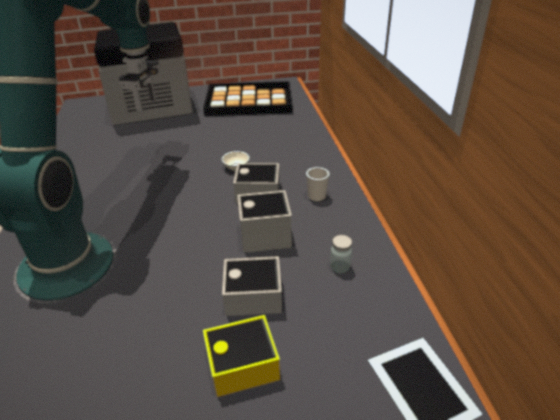

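The scene picture shows four bins in a row, with these pads:
- Yellow look-alike, pad at (282,115): leave alone.
- Steel low bin, pad at (296,157).
- Steel tall bin, pad at (312,205): leave shut.
- Steel low bin, pad at (358,296).

The jar is at (203,205), the cup at (240,315) and the dish at (405,378). The two steel low bins fit the description. I'll measure the pad positions and enlarge them to confirm.

```bash
cat > h.py <<'E'
import numpy as np, cv2
def cloud(d):
    K=d["intrinsics"];z=d["z_map"];h,w=z.shape
    v,u=np.mgrid[:h,:w].astype(float)
    x=(u-K[0,2])/K[0,0];y=(v-K[1,2])/K[1,1]
    xd,yd=x.copy(),y.copy()
    for _ in range(8):
        f=1+d["k1"]*(x*x+y*y); x=xd/f;y=yd/f
    P=np.stack([x*z,y*z,z,np.ones_like(z)],-1)
    return P
def world(d,E=None):
    return (cloud(d)@(d["extrinsics"] if E is None else E).T)[...,:3]
E
python3 - <<'E'
from h import *
from workcell import snapshot
out=[]
seeds={"scene":{"lowA":(296,157),"tall":(312,205),"lowB":(358,296),"yel":(282,115)},
"side":{"lowA":(235,274),"tall":(249,205),"lowB":(244,172),"yel":(221,347)}}
for n in seeds:
    d=snapshot(n);W=world(d);img=d["img"]
    for k,(u,v) in seeds[n].items():
        w=W[v-1:v+2,u-1:u+2].reshape(-1,3); z0=np.median(w[:,2]); c=np.median(w,0)
        m=(np.abs(W[...,2]-z0)<.004)&(np.hypot(W[...,0]-c[0],W[...,1]-c[1])<.03)&(img.max(-1)>110)
        m=m.astype(np.uint8); nl,l=cv2.connectedComponents(m); m=l==l[v,u]
        p=W[m]; print(n,k,m.sum(),c.round(4),p.mean(0).round(4),(p.min(0)+p.max(0))/2, np.ptp(p,axis=0).round(3))
    if n=="scene": cv2.imwrite("pics/crop0.png",cv2.resize(img[90:360,180:450],(600,600),interpolation=2))
    # bystanders / counter
    B={"scene":[(203,205),(240,315),(405,378)],"side":[(342,255),(317,185),(235,160)]}[n]
    for u,v in B:print(n,"by",W[v,u].round(3))
    print("table",W[250,400] if n=="scene" else W[330,320])
E
```

```text
scene lowA 58 [ 0.4789 -0.2071  0.0873] [ 0.4792 -0.2121  0.0865] [ 0.47889782 -0.21268636  0.0865369 ] [0.028 0.03  0.006]
scene tall 92 [0.5456 0.012  0.1261] [0.5453 0.0108 0.1265] [0.54590386 0.01047693 0.12613155] [0.029 0.029 0.006]
scene lowB 140 [0.5563 0.2498 0.0863] [0.5572 0.2471 0.0864] [0.55657776 0.24660569 0.08631619] [0.029 0.029 0.006]
scene yel 43 [ 0.4287 -0.4129  0.0867] [ 0.4273 -0.4191  0.0857] [ 0.4266062  -0.41973539  0.08583934] [0.026 0.028 0.006]
scene by [ 0.771 -0.137  0.072]
scene by [0.781 0.153 0.005]
scene by [0.528 0.409 0.004]
table [ 0.34010952  0.13047892 -0.0037169 ]
side lowA 82 [ 0.4765 -0.2193  0.0854] [ 0.4757 -0.2179  0.0843] [ 0.4754547  -0.21809889  0.08454603] [0.028 0.031 0.006]
side tall 56 [0.5422 0.0029 0.1232] [0.5428 0.0061 0.1238] [0.54271707 0.00877255 0.12338151] [0.029 0.03  0.007]
side lowB 36 [0.5532 0.236  0.083 ] [0.5537 0.2415 0.0837] [0.55366512 0.24369366 0.08340162] [0.028 0.029 0.007]
side yel 134 [ 0.4252 -0.4255  0.0852] [ 0.4237 -0.425   0.0849] [ 0.42388584 -0.42363865  0.08513763] [0.028 0.028 0.008]
side by [ 0.761 -0.185  0.063]
side by [0.777 0.146 0.061]
side by [0.538 0.442 0.008]
table [ 0.65988837 -0.358346   -0.00427833]
```

View pics/crop0.png

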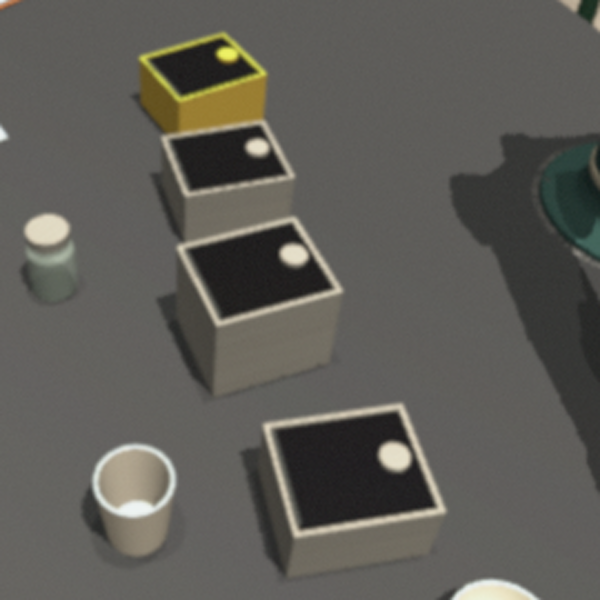

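The crop confirms it: the two grey-steel low bins are lowA at about (0.477,-0.215) and lowB at about (0.556,0.245). The tall one between them and the yellow one stay untouched. Next I'll work out the tool-axis shifts to lowB.

```bash
cat > go.py <<'E'
import sys, numpy as np
from workcell import get_state
from scipy.spatial.transform import Rotation as Ro
s=get_state(); q=s["orientation"]; R=Ro.from_quat([q[1],q[2],q[3],q[0]]).as_matrix()
t=np.array(list(map(float,sys.argv[1:4])))
d=t-s["position"]; print("clock",s["clock"],"pos",s["position"].round(4),"F",s["ft_force"].round(2)); print(R.round(3)); print("tool shift /40mm",(R.T@d/0.04).round(3), "open",s["opening"],"j",s["joints"].round(2))
E
python3 go.py 0.5555 0.245 0.20
```

```text
clock 0.2 pos [0.2426 0.5757 0.2051] F [ 0.19  0.4  -0.01]
[[-0.     0.388  0.922]
 [-0.001  0.922 -0.388]
 [-1.    -0.001  0.   ]]
tool shift /40mm [ 0.131 -4.582 10.419] open 1.0013772440339104 j [-1.21  0.42 -0.01  1.61  0.    1.11 -0.05]
```

```bash
python3 -m crank '[[0,[0,-0.29,0.65],[0,0,0]],[0,[0,-0.29,0.65],[0,0,0]],[0,[0,-0.29,0.65],[0,0,0]],[0,[0,-0.29,0.65],[0,0,0]],[0,[0,-0.29,0.65],[0,0,0]],[0,[0,-0.29,0.65],[0,0,0]],[0,[0,-0.29,0.65],[0,0,0]],[0,[0,-0.29,0.65],[0,0,0]]]' 20; python3 go.py 0.5555 0.245 0.20
```

```text
clock: 0.87
position: [0.3991, 0.4085, 0.2054]
orientation: [0.693, 0.14, 0.693, -0.14]
ft_force: [1.0, -0.1, -0.8]
opening: 0.474
clock 0.8667 pos [0.3991 0.4085 0.2054] F [ 0.95 -0.05 -0.83]
[[-0.     0.388  0.922]
 [-0.     0.922 -0.388]
 [-1.    -0.     0.   ]]
tool shift /40mm [ 0.136 -2.248  5.191] open 0.47426195485179473 j [-0.91  0.32  0.08  1.75 -0.03  1.07  0.34]
```

```bash
python3 -m crank '[[0,[0,-0.29,0.65],[0,0,0]],[0,[0,-0.29,0.65],[0,0,0]],[0,[0,-0.29,0.65],[0,0,0]],[0,[0,-0.29,0.65],[0,0,0]],[0,[0,-0.29,0.65],[0,0,0]],[0,[0,-0.29,0.65],[0,0,0]],[0,[0,-0.29,0.65],[0,0,0]],[0,[0,-0.2,0.6],[0,0,0]]]' 20; python3 -m crank '[[0,[0,0,0],[0,0,0]],[0,[0.3,0,0],[0,0,0]],[0,[0.3,0,0],[0,0,0]],[0,[0.3,0,0],[0,0,0]],[0,[0.3,0,0],[0,0,0]],[0,[0.3,0,0],[0,0,0]],[0,[0.2,0,0],[0,0,0]],[0,[0,0,0],[0,0,0]]]'; python3 go.py 0.5555 0.245 0.088
python3 - <<'E'
from h import *
from workcell import *
s=get_state()
for n in("side","wrist"):
    d=snapshot(n);cv2.imwrite(f"pics/{n}1.png",d["img"])
print(d["mount"])
a=cv2.imread("pics/side1.png")[100:300,140:400];b=cv2.imread("pics/wrist1.png")
cv2.imwrite("pics/c1.png",np.hstack([cv2.resize(a,(400,300)),cv2.resize(b,(400,300))]))
E
```

```text
clock: 1.53
position: [0.5545, 0.2456, 0.2055]
orientation: [0.693, 0.14, 0.693, -0.14]
ft_force: [0.8, 0.4, 0.1]
opening: 0.001
clock: 2.2
position: [0.5525, 0.2473, 0.1352]
orientation: [0.692, 0.139, 0.694, -0.141]
ft_force: [0.4, -1.2, 0.1]
opening: 0.005
clock 2.2 pos [0.5525 0.2473 0.1352] F [ 0.39 -1.24  0.06]
[[-0.002  0.388  0.922]
 [-0.001  0.922 -0.388]
 [-1.    -0.002 -0.002]]
tool shift /40mm [ 1.181 -0.022  0.094] open 0.00504831712536572 j [-0.6   0.46  0.16  1.73 -0.09  0.96  0.77]
[[-9.35225231e-04 -2.32610426e-01  9.72569543e-01 -1.79925880e-01]
 [ 9.99998890e-01  9.10949468e-04  1.17947405e-03  5.08328442e-04]
 [-1.16031967e-03  9.72569566e-01  2.32609315e-01 -6.83235245e-02]
 [ 0.00000000e+00  0.00000000e+00  0.00000000e+00  1.00000000e+00]]
```

View pics/c1.png

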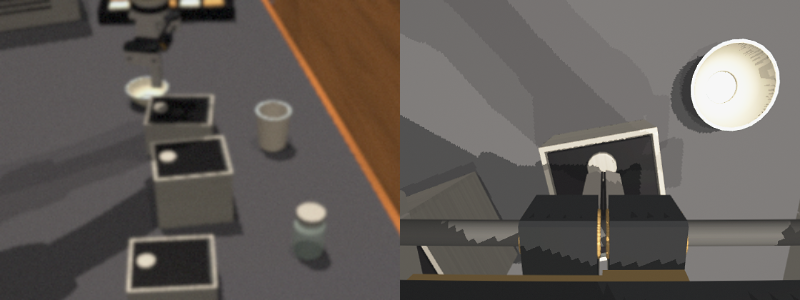

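The wrist picture (right half) shows the closed fingertips just short of the white pad at about (283,222) in the full image, in perspective. I'll measure the pad from the wrist depth.

```bash
cat > wp.py <<'E'
import sys
from h import *
from workcell import *
from scipy.spatial.transform import Rotation as Ro
s=get_state(); d=snapshot("wrist"); q=s["orientation"]
T=np.eye(4);T[:3,:3]=Ro.from_quat([q[1],q[2],q[3],q[0]]).as_matrix();T[:3,3]=s["position"]
W=world(d,T@d["mount"]); img=d["img"]
m=(np.abs(W[...,2]-.087)<.006)&(img.min(-1)>150)&(np.hypot(W[...,0]-s["position"][0],W[...,1]-s["position"][1])<.04)
n,l,st,c=cv2.connectedComponentsWithStats(m.astype(np.uint8))
for i in range(1,n):
    if st[i,4]>60: p=W[l==i]; print(st[i],p.mean(0).round(4),p.min(0).round(4),p.max(0).round(4))
E
python3 wp.py
```

```text
[275 188  27  11  79] [0.531  0.2606 0.0814] [0.5273 0.2508 0.081 ] [0.5341 0.2706 0.0828]
[241 194  28  10  68] [0.5262 0.2378 0.0814] [0.5227 0.2278 0.081 ] [0.5289 0.2468 0.0822]
[262 214  41  27 771] [0.5507 0.249  0.0891] [0.5405 0.233  0.0866] [0.5636 0.2606 0.0909]
```

```bash
python3 -m crank '[[0,[0.2,0,0.03],[0,0,0]],[0,[0.2,0,0.03],[0,0,0]],[0,[0.2,0,0],[0,0,0]],[0,[0.2,0,0],[0,0,0]],[0,[0.15,0,0],[0,0,0]],[0,[0.1,0,0],[0,0,0]],[0,[0,0,0],[0,0,0]],[0,[0,0,0],[0,0,0]]]'; python3 -m crank '[[0,[0.05,0,0],[0,0,0]],[0,[0.05,0,0],[0,0,0]],[0,[0.05,0,0],[0,0,0]],[0,[0.03,0,0],[0,0,0]],[0,[0.03,0,0],[0,0,0]],[0,[0.03,0,0],[0,0,0]],[0,[0,0,0],[0,0,0]],[0,[0,0,0],[0,0,0]]]'; python3 go.py 0.5555 0.247 0.088
```

```text
clock: 3.02
position: [0.5557, 0.2465, 0.0953]
orientation: [0.693, 0.14, 0.693, -0.14]
ft_force: [0.3, 1.4, -0.4]
opening: 0.005
clock: 3.68
position: [0.5556, 0.2466, 0.086]
orientation: [0.693, 0.14, 0.693, -0.14]
ft_force: [-4.2, -0.7, 3.4]
opening: 0.006
clock 3.6833 pos [0.5556 0.2466 0.086 ] F [-4.15 -0.73  3.35]
[[-0.     0.388  0.922]
 [ 0.     0.922 -0.388]
 [-1.    -0.    -0.   ]]
tool shift /40mm [-0.05   0.007 -0.006] open 0.006341134351690436 j [-0.58  0.52  0.15  1.76 -0.1   0.86  0.79]
```

In contact at z≈0.086. Pressing on towards the hard stop.

```bash
python3 -m crank '[[0,[0.02,0,0],[0,0,0]],[0,[0.02,0,0],[0,0,0]],[0,[0.02,0,0],[0,0,0]],[0,[0.02,0,0],[0,0,0]],[0,[0,0,0],[0,0,0]],[0,[0,0,0],[0,0,0]],[0,[0,0,0],[0,0,0]],[0,[0,0,0],[0,0,0]]]'; python3 go.py 0.5555 0.247 0.0833
```

```text
clock: 4.35
position: [0.5555, 0.2468, 0.0834]
orientation: [0.693, 0.14, 0.693, -0.14]
ft_force: [-7.8, -1.5, 17.2]
opening: 0.007
clock 4.35 pos [0.5555 0.2468 0.0834] F [-7.78 -1.51 17.18]
[[-0.     0.388  0.922]
 [ 0.     0.922 -0.388]
 [-1.     0.    -0.   ]]
tool shift /40mm [ 0.003  0.005 -0.003] open 0.007020424592637945 j [-0.58  0.53  0.15  1.76 -0.1   0.86  0.79]
```

17 N at 4.6 mm down is the hard stop. Backing off straight up, then looking.

```bash
python3 -m crank '[[0,[-0.1,0,0],[0,0,0]],[0,[-0.3,0,0],[0,0,0]],[0,[-0.5,0,0],[0,0,0]],[0,[-0.5,0,0],[0,0,0]],[0,[-0.5,0,0],[0,0,0]],[0,[-0.5,0,0],[0,0,0]],[0,[-0.5,0,0],[0,0,0]],[0,[-0.2,0,0],[0,0,0]]]'; python3 go.py 0.4765 -0.215 0.205
cat > lids.py <<'E'
import sys
from h import *
from workcell import *
tag=sys.argv[1]; ims=[]
for n in("scene","side"):
    d=snapshot(n); ims.append(d["img"]); W=world(d)
    for k,(x,y) in {"lowA":(.477,-.215),"tall":(.544,.010),"lowB":(.5555,.246)}.items():
        m=(np.abs(W[...,0]-x-.02)<.045)&(np.abs(W[...,1]-y)<.035)&(W[...,2]>.07)&(W[...,2]<.17)
        p=W[m]; print(n,k,m.sum(),"zmax",np.percentile(p[:,2],97).round(3) if len(p) else None)
cv2.imwrite(f"pics/l{tag}.png",np.hstack([cv2.resize(ims[0][80:380,170:470],(400,400)),cv2.resize(ims[1][130:430,130:430],(400,400))]))
E
python3 lids.py 1
```

```text
clock: 5.02
position: [0.5567, 0.2468, 0.21]
orientation: [0.694, 0.141, 0.692, -0.139]
ft_force: [0.1, 0.9, 0.2]
opening: 0.004
clock 5.0167 pos [0.5567 0.2468 0.21  ] F [0.06 0.95 0.19]
[[ 0.003  0.389  0.921]
 [ 0.002  0.921 -0.389]
 [-1.     0.003  0.002]]
tool shift /40mm [  0.102 -11.417   2.637] open 0.004410145547777652 j [-0.6   0.38  0.17  1.66 -0.07  1.1   0.76]
scene lowA 498 zmax 0.087
scene tall 813 zmax 0.127
scene lowB 1264 zmax 0.138
side lowA 725 zmax 0.085
side tall 462 zmax 0.126
side lowB 285 zmax 0.136
```

View pics/l1.png

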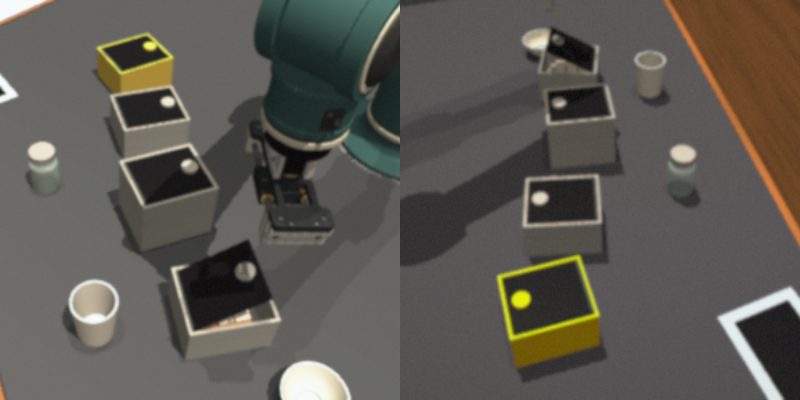

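The lowB lid is ajar (free edge at left-half (240,260)). The tall bin and the other low bin are still shut. Moving to lowA.

```bash
python3 -m crank '[[0,[0,-0.25,0.06],[0,0,0]],[0,[0,-0.5,0.11],[0,0,0]],[0,[0,-0.5,0.11],[0,0,0]],[0,[0,-0.5,0.11],[0,0,0]],[0,[0,-0.5,0.11],[0,0,0]],[0,[0,-0.5,0.11],[0,0,0]],[0,[0,-0.5,0.11],[0,0,0]],[0,[0,-0.5,0.11],[0,0,0]]]'; python3 -m crank '[[0,[0,-0.5,0.11],[0,0,0]],[0,[0,-0.5,0.11],[0,0,0]],[0,[0,-0.5,0.11],[0,0,0]],[0,[0,-0.5,0.11],[0,0,0]],[0,[0,-0.5,0.11],[0,0,0]],[0,[0,-0.5,0.11],[0,0,0]],[0,[0,-0.5,0.11],[0,0,0]],[0,[0,-0.5,0.11],[0,0,0]]]'; python3 go.py 0.4765 -0.215 0.205
```

```text
clock: 5.78
position: [0.5269, 0.0935, 0.2053]
orientation: [0.692, 0.14, 0.694, -0.141]
ft_force: [0.7, -0.2, 0.1]
opening: 0.003
clock: 6.45
position: [0.4969, -0.0673, 0.2054]
orientation: [0.692, 0.14, 0.694, -0.14]
ft_force: [-0.5, -0.1, -1.3]
opening: 0.006
clock 6.45 pos [ 0.4969 -0.0673  0.2054] F [-0.48 -0.14 -1.33]
[[-0.002  0.389  0.921]
 [-0.     0.921 -0.389]
 [-1.    -0.001 -0.002]]
tool shift /40mm [ 0.012 -3.601  0.965] open 0.005720067963902556 j [-0.22  0.2   0.33  1.92 -0.08  1.03  1.32]
```

```bash
python3 -m crank '[[0,[0,-0.5,0.13],[0,0,0]],[0,[0,-0.5,0.13],[0,0,0]],[0,[0,-0.5,0.13],[0,0,0]],[0,[0,-0.5,0.13],[0,0,0]],[0,[0,-0.5,0.13],[0,0,0]],[0,[0,-0.5,0.13],[0,0,0]],[0,[0,-0.4,0.13],[0,0,0]],[0,[0,-0.15,0.05],[0,0,0]]]'; python3 -m crank '[[0,[0,0,0],[0,0,0]],[0,[0.3,0,0],[0,0,0]],[0,[0.3,0,0],[0,0,0]],[0,[0.3,0,0],[0,0,0]],[0,[0.3,0,0],[0,0,0]],[0,[0.3,0,0],[0,0,0]],[0,[0.2,0,0],[0,0,0]],[0,[0,0,0],[0,0,0]]]'; python3 go.py 0.4765 -0.215 0.088; python3 wp.py; python3 - <<'E'
from h import *
from workcell import *
cv2.imwrite("pics/w2.png",snapshot("wrist")["img"])
E
```

```text
clock: 7.12
position: [0.4769, -0.214, 0.2056]
orientation: [0.692, 0.141, 0.694, -0.141]
ft_force: [0.3, 0.3, -0.6]
opening: 0.004
clock: 7.78
position: [0.4778, -0.2102, 0.1369]
orientation: [0.692, 0.14, 0.694, -0.14]
ft_force: [0.6, 0.2, -0.0]
opening: 0.008
clock 7.7833 pos [ 0.4778 -0.2102  0.1369] F [ 0.63  0.16 -0.04]
[[-0.003  0.387  0.922]
 [ 0.001  0.922 -0.387]
 [-1.    -0.    -0.003]]
tool shift /40mm [ 1.224 -0.122  0.02 ] open 0.008441239396481864 j [ 0.02  0.34  0.41  1.94 -0.17  0.9   1.68]
[ 257  209   42   34 1078] [ 0.4728 -0.2123  0.0889] [ 0.4612 -0.2286  0.0811] [ 0.4899 -0.1988  0.0909]
```

View pics/w2.png

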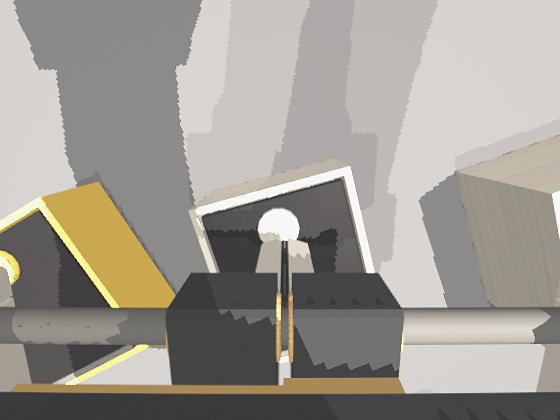

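The wrist view shows the grey-steel low bin's pad at (278,225), just ahead of the fingertips. The yellow bin is to the left and the tall one to the right. The pad centre by its extents is about (0.4755,-0.214). Descending and pressing.

```bash
python3 -m crank '[[0,[0.2,-0.05,0],[0,0,0]],[0,[0.2,-0.05,0],[0,0,0]],[0,[0.2,0,0],[0,0,0]],[0,[0.2,0,0],[0,0,0]],[0,[0.15,0,0],[0,0,0]],[0,[0.1,0,0],[0,0,0]],[0,[0,0,0],[0,0,0]],[0,[0,0,0],[0,0,0]]]'; python3 go.py 0.4755 -0.214 0.088;  python3 -m crank '[[0,[0.05,0,0],[0,0,0]],[0,[0.05,0,0],[0,0,0]],[0,[0.05,0,0],[0,0,0]],[0,[0.03,0,0],[0,0,0]],[0,[0.03,0,0],[0,0,0]],[0,[0.03,0,0],[0,0,0]],[0,[0,0,0],[0,0,0]],[0,[0,0,0],[0,0,0]]]'
```

```text
clock: 8.55
position: [0.477, -0.2152, 0.0966]
orientation: [0.693, 0.14, 0.693, -0.14]
ft_force: [0.5, -0.6, 0.7]
opening: 0.005
clock 8.55 pos [ 0.477  -0.2152  0.0966] F [ 0.52 -0.63  0.74]
[[-0.     0.388  0.922]
 [-0.     0.922 -0.388]
 [-1.    -0.    -0.   ]]
tool shift /40mm [ 0.214  0.013 -0.047] open 0.005467306026801881 j [ 0.04  0.4   0.39  1.97 -0.2   0.81  1.72]
clock: 9.22
position: [0.477, -0.2152, 0.0871]
orientation: [0.693, 0.14, 0.693, -0.14]
ft_force: [-1.8, 0.8, 3.5]
opening: 0.004
```

```bash
python3 -m crank '[[0,[0.03,0,0],[0,0,0]],[0,[0.03,0,0],[0,0,0]],[0,[0.02,0,0],[0,0,0]],[0,[0.02,0,0],[0,0,0]],[0,[0.01,0,0],[0,0,0]],[0,[0,0,0],[0,0,0]],[0,[0,0,0],[0,0,0]],[0,[0,0,0],[0,0,0]]]'
```

```text
clock: 9.88
position: [0.4769, -0.2152, 0.0834]
orientation: [0.693, 0.14, 0.693, -0.14]
ft_force: [-8.4, 4.1, 19.5]
opening: 0.008
```

19.5 N at the stop. Backing off and up.

```bash
python3 -m crank '[[0,[-0.1,0,0],[0,0,0]],[0,[-0.3,0,0],[0,0,0]],[0,[-0.5,0,0],[0,0,0]],[0,[-0.5,0,0],[0,0,0]],[0,[-0.5,0,0],[0,0,0]],[0,[-0.5,0,0],[0,0,0]],[0,[-0.5,0,0],[0,0,0]],[0,[-0.2,0,0],[0,0,0]]]'; python3 -m crank '[[0,[-0.2,0,0],[0,0,0]],[0,[-0.2,0,0],[0,0,0]],[0,[0,0,0],[0,0,0]],[0,[0,0,0],[0,0,0]],[0,[0,0,0],[0,0,0]],[0,[0,0,0],[0,0,0]],[0,[0,0,0],[0,0,0]],[0,[0,0,0],[0,0,0]]]'; python3 lids.py 2
```

```text
clock: 10.55
position: [0.4779, -0.2156, 0.2098]
orientation: [0.694, 0.14, 0.692, -0.14]
ft_force: [0.3, 0.6, 0.3]
opening: 0.005
clock: 11.22
position: [0.4769, -0.2151, 0.2223]
orientation: [0.693, 0.14, 0.693, -0.14]
ft_force: [0.0, 0.2, -0.8]
opening: 0.005
scene lowA 509 zmax 0.138
scene tall 807 zmax 0.128
scene lowB 1264 zmax 0.139
side lowA 650 zmax 0.137
side tall 461 zmax 0.125
side lowB 225 zmax 0.136
```

View pics/l2.png

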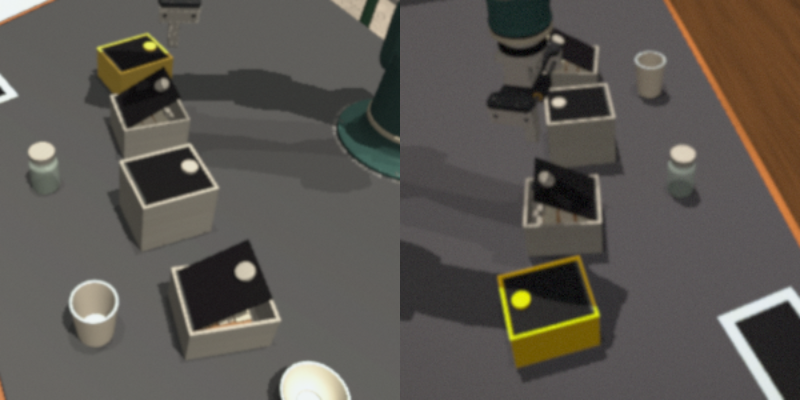

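Both low lids are ajar, the tall and yellow bins are shut, the jar, cup and dish are where they were, and the arm is clear.

```bash
python3 -c "
from workcell import *
print(close_job())"
```

```text
the job is handed in; nothing more can be done
None
```

I pressed the pads of both low steel bins down to their stops with the closed fingertips, and both lids sprang up ajar. I then handed the job in at about 11 s.

- **Presses:** both pads went down to z ≈ 0.083 m, with about 17 N and 20 N vertical force, then I backed off straight up.
- **Low bins:** in the last images both lids are ajar, with their tops at about 0.137–0.139 m.
- **Tall bin:** it is still shut, with its top at about 0.126 m, the same as before.
- **Bystanders:** the yellow bin is shut and untouched. The jar and cup look unmoved in the last images; the dish was only partly in frame, and I checked all three by eye only.
- **Arm:** the gripper is clear at z ≈ 0.22 m with about zero wrist force.

No check failed. The only disagreement was 3–6 mm between the scene and side cameras' pad positions; I averaged those and checked against the wrist camera before each press.

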